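# Flip the vial's status flag

## Task

The sample in the small amber vial has been checked: with a fingertip, flip the hinged status flag of the stand in front of that vial all the way over its pivot, so that it lies flat on its other side with the ring face up. Only push: do not lift, tip or shift either stand, leave the flag in front of the white foam box as it is, and do not disturb the vial or the box.

Things in the scene. Friction and masses are not known exactly. Their poses are not given: they have to be found in the camera images.
- vial_stand: Flag stand in front of the amber vial: loose, 1.2 kg, grey base plate 76 x 150 x 14 mm (x, y, z); two aluminium uprights at x = -33 and +33 mm, 93 mm tall, carry the pivot; two thin rest posts at y = -55 and +55 mm, 81 mm tall. Origin: centre of the underside, on the worktop; x points to the vial (roughly away from the robot), y left, z up. Pivot line: along x at y = 0, z = 85 mm.
- vial_flag (a joint): Angle of the vial's white flag (rad). 0: paddle level over the stand's -y side, bar face (one straight raised bar) up, tab straight up; 1.57: paddle upright, tab to +y; 3.14 (stop): paddle level over the +y side, ring face up, tab down. Starts at 0 to 0.15. Stiff hinge (0.03 N m friction): the flag stays where it is left; pushing the tab to +y raises the paddle.
- vial_flag_tab (a point): Middle of the outer end of the tab of the vial's flag, 45 mm from the pivot line. The tab is 30 mm wide along the pivot line and 5 mm thick, at a right angle to the paddle.
- vial_flag_edge (a point): Middle of the free edge of the paddle of the vial's flag, 75 mm from the pivot line. The paddle is a flat plate 50 mm wide along the pivot line and 5 mm thick.
- box_stand: The other flag stand, identical, in front of the white foam box (same frame). Not to be disturbed.
- box_flag (a joint): Hinge angle (rad) of the foam box's flag, as for the other; begins between 0 and 0.15 and shall stay.
- vial: Small amber glass vial with a black cap, 24 mm in diameter, 54 mm tall, loose, upright about 125 to 145 mm behind its stand's centre. Origin: centre of its underside.
- box: White foam box with a lid, 97 x 118 x 52 mm, loose, about 130 to 145 mm behind the other stand's centre. Origin: centre of its underside.
Things that resemble listed ones, but are neither listed nor needed, are in the scene too. Leave any purple or red look-alike of the vial alone.

How it is judged (in metres and radians):
At the end, for the whole second after the job is handed in: The vial's flag lies over on its ring-face-up side within 11 degrees of the stop and at rest; the box's flag is still below 0.4 rad; both stands stand flat within 30 mm of where they began; the vial is upright and, like the box, within 30 mm of where it began (value of joint vial_flag above 2.95 rad and velocity of joint vial_flag between -0.1 and 0.1 rad/s and value of joint box_flag below 0.4 rad and distance of each of vial_stand, box_stand, vial, box from where it was at the start of the episode below 0.03 m and angle between each of vial_stand, box_stand's own z axis and vertical below 0.05 rad and angle between vial's own z axis and vertical below 0.1 rad); the robot touches nothing.
It fails at once if a stand is lifted, tipped or shifted (height (world z) of any of vial_stand, box_stand above 0.012 m or angle between any of vial_stand, box_stand's own z axis and vertical above 0.2 rad or distance of any of vial_stand, box_stand from where it was at the start of the episode above 0.03 m).
It fails at once if the foam box's flag is turned (value of joint box_flag above 0.4 rad).
It fails at once if the vial or the box is lifted, carried or knocked about (distance of any of vial, box from where it was at the start of the episode above 0.03 m or angle between vial's own z axis and vertical above 0.5 rad).
It also fails if it takes over 54 s, if anything falls off the work surface, if the arm or the gripper's body presses on something with over 40 N, if the wrist force passes 120 N, or if a joint passes its speed limit or range.

## Robot

A 7-joint arm with a two-finger parallel gripper is mounted at the origin on a cart in front of the work surface, level with it; the furniture and walls round the work are solid. World frame = base frame: x ahead of the robot, y to its left, z up, the work surface at z = 0. Lengths are in mm, angles in rad, forces in N, time in s.
With the tool pointing down it reaches from about 400 to 875 mm from the base axis. Payload 4.4 kg.
Tool frame: the origin (TCP) lies midway between the tips of the shut fingers; the grasp point (between the pads) lies 19 mm behind it (ctrl.pinch_z is the distance from the TCP to the grasp point, in mm); z points along the fingers, y is the line along which they close (so a half turn about z gives the same grasp; the last joint's range is limited). The gripper opens to 85 mm and grips with 20 to 120 N. Pads are 22 mm wide; open, the fingers measure 114 mm over their backs; the gripper's body (76 mm by 85 mm) begins 54 mm behind the grasp point. The pads swing forward as they close: fully open they stand 13 mm farther back than shut.
Start: joints at [1.209, 0.628, 0.038, 1.517, -0.027, 0.996, -0.02], TCP at [189.506, -621.776, 231.313] pointing down, gripper open.
Joint ranges: [-3.06, 3.06], [-0.37, 2.12], [-1.25, 1.32], [0.18, 2.47], [-1.1, 4.24], [0.23, 1.98], [-2.94, 2.94]. Speed limits (rad/s): [2.57, 2.57, 3.14, 3.14, 3.14, 3.14, 3.14].

## Interface

Orientations are given as [roll, pitch, yaw] about the fixed x, y, z axes, in that order (R = Rz(yaw) Ry(pitch) Rx(roll)).
In Python, from cell import read_state, cams, order, ctrl gives the robot as it stands.
- The arm moves only by the tool move_arm, never from a script. Its argument "targets" is text: rows parted by semicolons, each of 7 numbers parted by spaces: the gripper's target within -1 to 1 (fully open at 1, half-way at 0, shut at -1), then the shift along the tool's x, y, z in cm, then the turn, a rotation vector about the tool's x, y, z in degrees. A call has 1 to 5 rows; each row shifts and turns the commanded pose from where the row before left it, along the tool's axes as they then stand; what a row does not reach is not made up. A row lasts 1/12 s, in which the tool goes at most 41.7 mm and 7.16 degrees, less where a joint would pass 70% of its speed; a pose out of reach is approached as far as the arm can. A call with a gripper value outside its range is refused whole. The fingers move at their own pace and stop on an object; the grip force is fixed at half the most. Time passes only in rows, so rows that do not move let the fingers close. It gives the time, the measured TCP pose, the force, the opening and the grip force at its end, in the units of the state.
- read_state(): the state, without advancing time (a new reading comes with each control period).
- cams.get_image(name): name is "scene" or "top"; returns a dict with "color" (420x560x3 uint8, red, green, blue), "fovy" (degrees; the focal length in pixels is half the picture's height over the tangent of half this angle, whatever the lens; pixels are square), "cx", "cy" (the principal point, pixels), "k1" (the pictures are not rectified: a ray, as slopes to the right and down, at radius r is drawn at 1 + k1 r^2 times it, then the intrinsics apply), "rvec" (rotation vector, rad) and "tvec" (3), from world to camera coordinates, as OpenCV has them. Camera axes: x right, y down, z forward; pixel columns grow to the right and rows downward; lengths in mm; the calibration is good to about 2 mm. A picture is of the moment at which its call begins. There is no depth.
- order.finish_job(): hands the job in; it is judged then, once.
The state is a dict: "clock": time; "qpos": joint angles; "qd": joint speeds; "tau": joint torques, N m; "eef_pos": TCP position; "tool_rot": TCP orientation; "force": force on the tool from outside, world axes, zero at the start; "torque": the same for the moment, N m; "width": finger opening in mm; "gripper_force": force on a finger pad.
Only numpy, scipy, OpenCV 4.12 (cv2) and the standard library are available. Lean on these libraries where they do the work, as an engineer would, in place of code of your own. Each camera call takes 0.05 s, during which the arm holds its last target. There are 200 camera calls.

## Working session

There is one attempt and no reset: what is moved stays moved. The work goes in short steps, Python scripts to look and compute and a tool call to move; the robot and the scene stay as the last step left them, time stands still between calls to the robot, and variables do not carry over. Pictures are saved under pics/ and viewed, at most 10 in all, crops included, and the job is handed in when it is done.

Besides the shell and the picture viewer there is one more tool, called as name(argument=value, ...) on one line, values as JSON. move_arm: Moves the arm, as the interface text tells. Its arguments: {"type":"object","properties":{"targets":{"type":"string"}},"required":["targets"]}

```bash
mkdir -p pics; cat > h.py <<'E'
import numpy as np, cv2
from cell import read_state,cams,order,ctrl
def K(c):
    h,w=c["color"].shape[:2]; f=h/2/np.tan(np.radians(c["fovy"])/2)
    return np.array([[f,0,c["cx"]],[0,f,c["cy"]],[0,0,1]])
def ray(c,px,z):
    p=cv2.undistortPoints(np.array(px,float).reshape(-1,1,2),K(c),np.array([c["k1"],0,0,0.]))[:,0]
    return p
def at_z(c,px,z):
    R=cv2.Rodrigues(np.array(c["rvec"],float))[0]; t=np.array(c["tvec"],float).ravel()
    o=-R.T@t; out=[]
    k=K(c)
    for u,v in np.reshape(px,(-1,2)):
        d=np.array([(u-k[0,2])/k[0,0],(v-k[1,2])/k[1,1]]); s=d.copy()
        for _ in range(30): s=d/(1+c["k1"]*(s@s))
        r=R.T@np.array([*s,1]); out.append(o+r*(z-o[2])/r[2])
    return np.array(out)
def proj(c,P):
    R=cv2.Rodrigues(np.array(c["rvec"],float))[0]; t=np.array(c["tvec"],float).ravel()
    q=np.reshape(P,(-1,3))@R.T+t; s=q[:,:2]/q[:,2:]
    s=s*(1+c["k1"]*(s**2).sum(1,keepdims=True)); k=K(c)
    return s*[k[0,0],k[1,1]]+k[:2,2]
def shot(n,f,crop=None,s=1):
    c=cams.get_image(n); im=c["color"][:,:,::-1]
    if crop: x0,y0,x1,y1=crop; im=im[y0:y1,x0:x1]
    cv2.imwrite("pics/"+f,cv2.resize(im,None,fx=s,fy=s,interpolation=cv2.INTER_CUBIC)); return c
E
python3 - <<'E'
from h import *
for n in("scene","top"):
    c=shot(n,n+"0.png",None,1.4); print(n,c["fovy"],c["k1"],c["cx"],c["cy"],c["rvec"],c["tvec"])
print(read_state())
E
```

```text
scene 50.10855325120565 0.04528240826668287 286.04658316481584 209.6955426974732 [ 0.76748796 -2.45848113  1.22635214] [ 413.82591996  319.81131965 1208.78139107]
top 50.985937835355315 -0.057982636724722085 283.06698878863 210.05099366264824 [ 2.17573964 -2.12508719  0.18824682] [-107.09128277  591.41542899 1520.96865057]
{'clock': 0.1, 'qpos': array([ 1.20918077,  0.62925625,  0.03845363,  1.51826743, -0.02702553,
        0.99628561, -0.02001066]), 'qd': array([-0.00091679, -0.00196448,  0.00051203, -0.00095374, -0.0011447 ,
       -0.00091362, -0.00139902]), 'tau': array([ 1.92128588e-03, -5.64526248e+01,  1.22997310e+00, -1.93972796e+01,
        1.12421814e-02,  5.45008021e-03, -8.08257909e-06]), 'eef_pos': array([ 189.3576725 , -621.22620496,  230.47967822]), 'tool_rot': array([-3.13989392e+00,  9.68301824e-07,  2.95783846e-01]), 'force': array([0.01077712, 0.57353917, 0.39582509]), 'torque': array([-0.03175152,  0.06557736,  0.07270215]), 'gripper_force': 0.0, 'width': 85.34819903181015}
```

View pics/scene0.png

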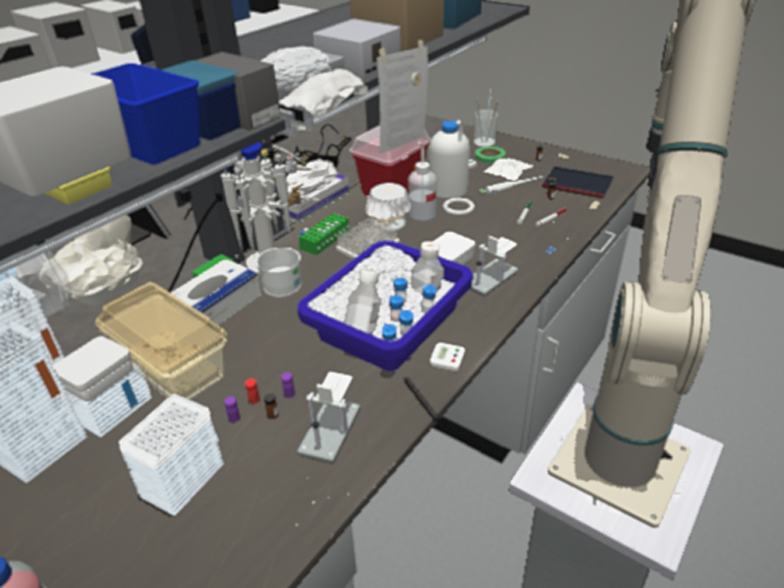

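View pics/top0.png

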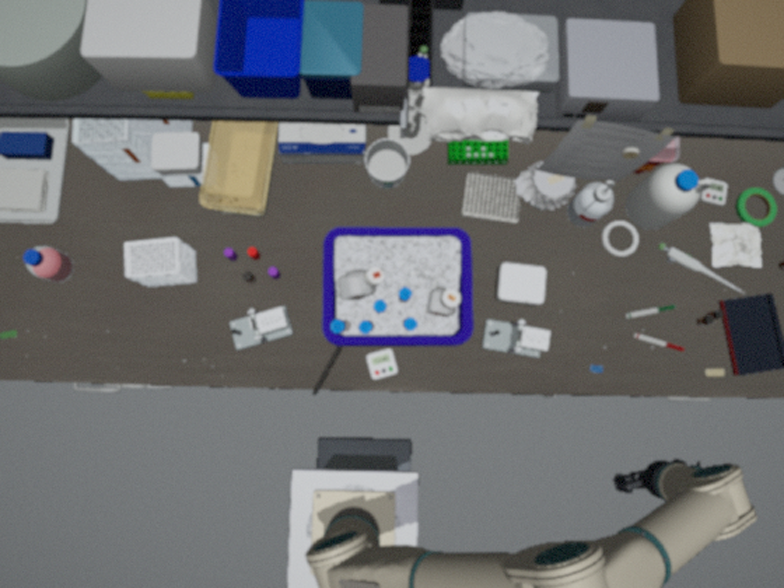

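The vial stand is at about (261,327) in the enlarged top view. The amber vial is behind it at (249,276), with two purple look-alikes and a red one beside it. The box stand is at about (517,338).

```bash
python3 - <<'E'
from h import *
a=cams.get_image("top");b=cams.get_image("scene")
A=a["color"][185:260,155:220,::-1];B=b["color"][260:335,205:265,::-1]
r=lambda i:cv2.resize(i,None,fx=6,fy=6,interpolation=cv2.INTER_CUBIC)
cv2.imwrite("pics/c1.png",np.hstack([r(A),r(B)]))
print(at_z(a,np.array([[249,276]])/1.4,50),at_z(a,np.array([[261,327],[517,338]])/1.4,14), at_z(a,np.array([[315,388],[335,350],[382,364]])/1.4,0))
E
```

```text
[[630.30901155 282.62239302  50.        ]] [[ 504.45866591  252.08464102   14.        ]
 [ 491.84748829 -408.3785138    14.        ]] [[352.75788169 108.57273576   0.        ]
 [451.0619635   60.93165472   0.        ]
 [417.95867097 -61.19287731   0.        ]]
```

View pics/c1.png

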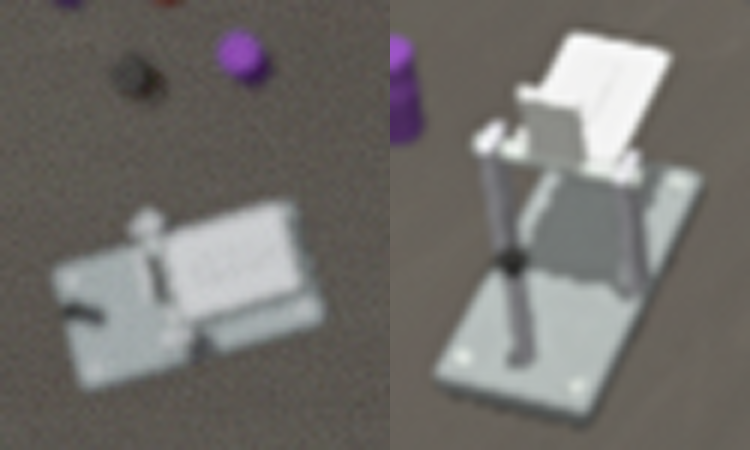

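The base plate's top corners in the top crop are (55,268), (85,388), (325,315) and (297,205). The tab stands up at about (155,280), and the paddle is on the right (-y).

```bash
python3 - <<'E'
from h import *
a=cams.get_image("top");b=cams.get_image("scene")
px=np.array([[55,268],[85,388],[325,315],[297,205]])/6+[155,185]
P=at_z(a,px,14)[:,:2];print(P)
m=np.array([[38,75],[-38,75],[-38,-75],[38,-75]],float)
c=P.mean(0);H=m.T@(P-c);U,S,Vt=np.linalg.svd(H);R=Vt.T@U.T;print(c,np.degrees(np.arctan2(R[1,0],R[0,0])),(R@m.T).T+c-P)
w=lambda p:np.append(R@np.array(p[:2],float)+c,p[2])
pts=[[33,0,93],[-33,0,93],[15,0,130],[-15,0,130],[25,-75,85],[-25,-75,85]]
W=np.array([w(p) for p in pts]);print(W)
print("top",((proj(a,W)-[155,185])*6).round());print("scene",((proj(b,W)-[205,260])*6+[390,0]).round())
# scene corners
q=(np.array([[435-390,375],[590-390,412],[703-390,180]])/6+[205,260]);print(at_z(b,q,14))
print(R@np.array([0,1.]))
E
```

```text
[[516.5137064  333.18721067]
 [445.07665964 310.85378136]
 [492.36676078 169.61343232]
 [558.34660763 189.58345139]]
[503.07593361 250.80946893] 17.32240158457626 [[ 0.50760575  0.53502216]
 [-0.60832633  0.23959245]
 [-3.23620571 -1.71672728]
 [ 3.33692629  0.94211267]]
[[534.57920074 260.63515772  93.        ]
 [471.57266648 240.98378015  93.        ]
 [517.39560049 255.27569111 130.        ]
 [488.75626673 246.34324676 130.        ]
 [549.27315595 186.65483817  85.        ]
 [501.54093303 171.76743092  85.        ]]
top [[150. 225.]
 [178. 336.]
 [144. 247.]
 [157. 299.]
 [282. 204.]
 [304. 288.]]
scene [[494. 129.]
 [628. 160.]
 [523.  79.]
 [585.  93.]
 [576.  36.]
 [673.  57.]]
[[512.48322494 337.26804959  14.        ]
 [441.01897398 313.66701437  14.        ]
 [485.59637778 175.81544347  14.        ]]
[-0.29774815  0.95464446]
```

```bash
cat > plan.py <<'E'
from h import *
from scipy.spatial.transform import Rotation as Ro
def plan(W):  # W: list of (x,y,z,yaw_deg); prints rounded rows from current state
    s=read_state(); p=np.array(s["eef_pos"],float); R=Ro.from_euler('xyz',s["tool_rot"]); rows=[]
    for w in W:
        d=(R.inv().apply(np.array(w[:3])-p)/10).round(1)
        p=p+R.apply(d*10)
        yaw=np.degrees(R.as_euler('xyz')[2]); t=round(((yaw-w[3]+180)%360-180)*2)/2
        R=R*Ro.from_rotvec([0,0,np.radians(t)])
        rows.append("-1 %g %g %g 0 0 %g"%(*(d+0),t))
    for i in range(0,len(rows),5): print("; ".join(rows[i:i+5]))
    print(p,R.as_euler('xyz',degrees=True))
c=np.array([503.,251.]); YAW=107.3
def L(x,y,z): r=np.radians(17.3); return [c[0]+x*np.cos(r)-y*np.sin(r),c[1]+x*np.sin(r)+y*np.cos(r),z,YAW]
E
python3 - <<'E'
from plan import *
g=L(0,-32,300); r1=np.hypot(*g[:2]); a1=np.arctan2(g[1],g[0])
W=[(189.4,-621.2,z,17) for z in(270,300)]
N=28
for i in range(1,N+1):
    f=i/N; a=-1.2749+f*(a1+1.2749); r=649.5+f*(r1-649.5); W.append((r*np.cos(a),r*np.sin(a),305,16.9+f*(YAW-16.9)))
plan(W)
E
```

```text
-1 0 0 -3.9 0 0 0; -1 0 0 -3 0 0 0; -1 3.9 -0.5 -0.5 0 0 -3; -1 3.8 -0.5 0 0 0 -3.5; -1 3.9 -0.4 0 0 0 -3
-1 3.8 -0.5 0 0 0 -3.5; -1 3.8 -0.5 0 0 0 -3; -1 3.7 -0.5 0 0 0 -3.5; -1 3.8 -0.5 0 0 0 -3; -1 3.7 -0.6 0 0 0 -3.5
-1 3.7 -0.5 0 0 0 -3; -1 3.7 -0.6 0 0 0 -3; -1 3.7 -0.6 0 0 0 -3.5; -1 3.6 -0.6 0 0 0 -3; -1 3.6 -0.6 0 0 0 -3.5
-1 3.6 -0.6 0 0 0 -3; -1 3.6 -0.6 0 0 0 -3.5; -1 3.6 -0.6 0 0 0 -3; -1 3.5 -0.7 0 0 0 -3.5; -1 3.5 -0.7 0 0 0 -3
-1 3.5 -0.6 0 0 0 -3.5; -1 3.4 -0.7 0 0 0 -3; -1 3.5 -0.7 0 0 0 -3.5; -1 3.4 -0.7 0 0 0 -3; -1 3.4 -0.7 0 0 0 -3
-1 3.4 -0.7 0 0 0 -3.5; -1 3.3 -0.7 0 0 0 -3; -1 3.4 -0.8 0 0 0 -3.5; -1 3.3 -0.7 0 0 0 -3; -1 3.3 -0.8 0 0 0 -3.5
[512.54536246 220.74547233 305.49057818] [ 1.79996808e+02 -3.91757919e-02  1.07448015e+02]
```

move_arm(targets="-1 0 0 -3.9 0 0 0; -1 0 0 -3 0 0 0; -1 3.9 -0.5 -0.5 0 0 -3; -1 3.8 -0.5 0 0 0 -3.5; -1 3.9 -0.4 0 0 0 -3")

```text
clock: 0.72
eef_pos: [294.3, -569.0, 306.4]
tool_rot: [3.139, -0.0, 0.462]
force: [0.9, -0.0, -0.9]
width: 25.6
gripper_force: 0.0
```

move_arm(targets="-1 3.8 -0.5 0 0 0 -3.5; -1 3.8 -0.5 0 0 0 -3; -1 3.7 -0.5 0 0 0 -3.5; -1 3.8 -0.5 0 0 0 -3; -1 3.7 -0.6 0 0 0 -3.5")

```text
clock: 1.13
eef_pos: [438.1, -443.7, 305.2]
tool_rot: [3.141, -0.0, 0.752]
force: [-0.2, 0.3, -0.1]
width: -0.0
gripper_force: 0.0
```

Tracking is good, so I'll continue the arc.

move_arm(targets="-1 3.7 -0.5 0 0 0 -3; -1 3.7 -0.6 0 0 0 -3; -1 3.7 -0.6 0 0 0 -3.5; -1 3.6 -0.6 0 0 0 -3; -1 3.6 -0.6 0 0 0 -3.5")

```text
clock: 1.55
eef_pos: [535.0, -286.6, 305.3]
tool_rot: [3.141, -0.0, 1.032]
force: [-0.1, 0.0, 1.2]
width: -0.6
gripper_force: 0.0
```

move_arm(targets="-1 3.6 -0.6 0 0 0 -3; -1 3.6 -0.6 0 0 0 -3.5; -1 3.6 -0.6 0 0 0 -3; -1 3.5 -0.7 0 0 0 -3.5; -1 3.5 -0.7 0 0 0 -3")

```text
clock: 1.97
eef_pos: [579.5, -112.2, 305.3]
tool_rot: [3.141, -0.0, 1.311]
force: [0.1, -0.5, -0.5]
width: -0.2
gripper_force: 0.0
```

move_arm(targets="-1 3.5 -0.6 0 0 0 -3.5; -1 3.4 -0.7 0 0 0 -3; -1 3.5 -0.7 0 0 0 -3.5; -1 3.4 -0.7 0 0 0 -3; -1 3.4 -0.7 0 0 0 -3")

```text
clock: 2.38
eef_pos: [570.8, 62.2, 305.4]
tool_rot: [3.141, -0.0, 1.59]
force: [0.6, -0.2, 0.2]
width: -0.0
gripper_force: 0.0
```

move_arm(targets="-1 3.4 -0.7 0 0 0 -3.5; -1 3.3 -0.7 0 0 0 -3; -1 3.4 -0.8 0 0 0 -3.5; -1 3.3 -0.7 0 0 0 -3; -1 3.3 -0.8 0 0 0 -3.5")

```text
clock: 2.8
eef_pos: [512.1, 222.1, 305.4]
tool_rot: [3.141, -0.0, 1.878]
force: [-0.1, 0.2, 0.1]
width: -0.1
gripper_force: 0.0
```

```bash
python3 - <<'E'
from plan import *
s=read_state();print(s["eef_pos"],s["tool_rot"],s["qpos"].round(2))
# stage 1: z 300 -> 112, then push
W=[L(0,-32,z) for z in(265,225,185,150,120)]+[L(0,-32,110)]
# finger centre y (lead face = +11)
W+=[L(0,y,z) for y,z in[(-24,110),(-16,110),(-8,110),(0,110),(6,110),(11,109),(15,107),(19,105),(22,103),(25,101)]]
plan(W)
E
```

```text
[512.14757324 222.12175823 305.35032189] [ 3.14097202e+00 -1.06319851e-04  1.87778680e+00] [-0.13  0.45 -0.49  1.67  0.23  1.08 -0.38]
-1 -0.2 0 4 0 0 0.5; -1 0 0 4 0 0 0; -1 0 0 4 0 0 0; -1 0 0 3.5 0 0 0; -1 0 0 3 0 0 0
-1 0 0 1 0 0 0; -1 0.8 0 0 0 0 0; -1 0.8 0 0 0 0 0; -1 0.8 0 0 0 0 0; -1 0.8 0 0 0 0 0
-1 0.6 0 0 0 0 0; -1 0.5 0 0.1 0 0 0; -1 0.4 0 0.2 0 0 0; -1 0.4 0 0.2 0 0 0; -1 0.3 0 0.2 0 0 0
-1 0.3 0 0.2 0 0 0
[496.11600611 274.75754145 101.35651841] [ 1.79964495e+02 -6.40175875e-03  1.07089259e+02]
```

move_arm(targets="-1 -0.2 0 4 0 0 0.5; -1 0 0 4 0 0 0; -1 0 0 4 0 0 0; -1 0 0 3.5 0 0 0; -1 0 0 3 0 0 0")

```text
clock: 3.22
eef_pos: [512.4, 218.0, 118.0]
tool_rot: [-3.14, 0.0, 1.867]
force: [0.3, -0.6, 0.0]
width: 0.2
gripper_force: 0.0
```

```bash
python3 - <<'E'
from h import *
print(read_state()["eef_pos"],read_state()["force"])
shot("scene","s2.png",(185,230,285,335),6)
E
```

```text
[512.36457927 218.0304597  118.02607451] [ 0.33449469 -0.61759155  0.04817211]
```

View pics/s2.png

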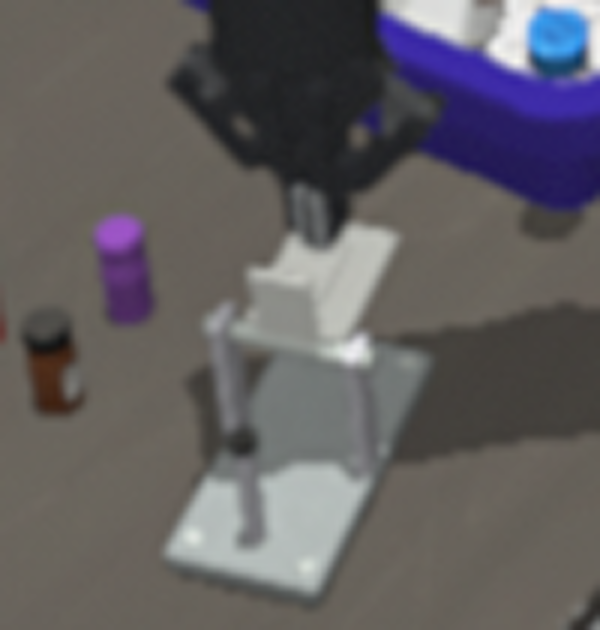

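The fingertip is at about (318,235), above the paddle and behind the tab at (280,300), as planned. The vial is clear, so I'll push.

move_arm(targets="-1 0 0 0.8 0 0 0; -1 0.8 0 0 0 0 0; -1 0.8 0 0 0 0 0; -1 0.8 0 0 0 0 0; -1 0.8 0 0 0 0 0")

```text
clock: 3.68
eef_pos: [504.7, 250.7, 114.2]
tool_rot: [3.138, -0.0, 1.867]
force: [1.2, -1.8, -0.3]
width: -0.3
gripper_force: 0.8
```

move_arm(targets="-1 0.6 0 0 0 0 0; -1 0.5 0 0.1 0 0 0; -1 0.4 0 0.2 0 0 0; -1 0.4 0 0.2 0 0 0; -1 0.3 0 0.2 0 0 0")

```text
clock: 4.1
eef_pos: [497.4, 270.6, 105.2]
tool_rot: [3.141, 0.0, 1.867]
force: [0.4, -1.8, 0.9]
width: -0.1
gripper_force: 0.6
```

move_arm(targets="-1 0.3 0 0.2 0 0 0; -1 0.2 0 0.2 0 0 0; -1 0 0 0 0 0 0")

```text
clock: 4.35
eef_pos: [495.5, 275.7, 100.8]
tool_rot: [-3.141, -0.001, 1.867]
force: [0.6, -0.6, 0.3]
width: 0.1
gripper_force: 0.0
```

```bash
python3 - <<'E'
from h import *
print(read_state()["eef_pos"],read_state()["force"])
shot("scene","s3.png",(185,230,285,335),6)
E
```

```text
[495.52499377 275.73512465 100.84309332] [ 0.61605391 -0.60615881  0.25648157]
```

View pics/s3.png

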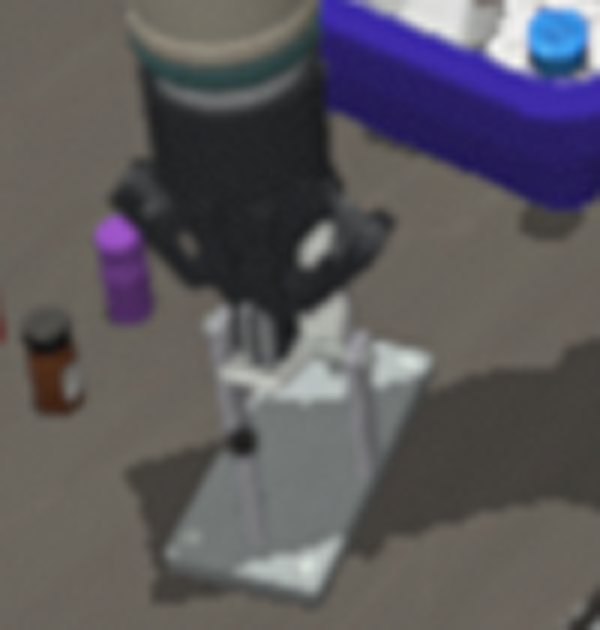

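The tab is now nearly level (about 70°) and the paddle is nearly upright behind the finger. Neither the stand nor the vial has moved. Next I'll retreat up, cross to the -y side and come down.

move_arm(targets="-1 0 0 -2 0 0 0; -1 0 0 -3 0 0 0; -1 0 0 -3 0 0 0; -1 0 0 -3 0 0 0; -1 0 0 0 0 0 0")

```text
clock: 4.82
eef_pos: [498.7, 277.7, 217.0]
tool_rot: [3.131, -0.003, 1.866]
force: [0.8, 2.1, 0.1]
width: -0.0
gripper_force: 0.0
```

move_arm(targets="-1 -3 0 0 0 0 0; -1 -3 0 0 0 0 0; -1 -2.5 0 0 0 0 0; -1 0 0 0 0 0 0")

```text
clock: 5.15
eef_pos: [522.6, 186.8, 210.6]
tool_rot: [-3.14, 0.005, 1.858]
force: [0.7, -0.9, -0.4]
width: -0.2
gripper_force: 0.0
```

```bash
python3 - <<'E'
from plan import *
print(read_state()["eef_pos"],read_state()["force"])
shot("scene","s4.png",(185,230,285,335),6)
W=[L(0,-59,z) for z in(180,150,130)]
W+=[L(0,y,z) for y,z in[(-45,130),(-35,130),(-25,130),(-15,130),(-7,130),(0,130),(6,130),(12,130),(18,129),(23,126),(27,122),(31,117),(34,112),(37,107),(40,102),(41,97),(42,93),(42,91)]]
plan(W)
E
```

```text
[522.63160827 186.79454344 210.61162176] [ 0.70029599 -0.86058178 -0.39103185]
-1 0.5 0 3.1 0 0 -0.5; -1 0 0 3 0 0 0; -1 0 0 2 0 0 0; -1 1.4 0 0 0 0 0; -1 1 0 0 0 0 0
-1 1 0 0 0 0 0; -1 1 0 0 0 0 0; -1 0.8 0 0 0 0 0; -1 0.7 0 0 0 0 0; -1 0.6 0 0 0 0 0
-1 0.6 0 0 0 0 0; -1 0.6 0 0.1 0 0 0; -1 0.5 0 0.3 0 0 0; -1 0.4 0 0.4 0 0 0; -1 0.4 0 0.5 0 0 0
-1 0.3 0 0.5 0 0 0; -1 0.3 0 0.5 0 0 0; -1 0.3 0 0.5 0 0 0; -1 0.1 0 0.5 0 0 0; -1 0.1 0 0.4 0 0 0
-1 0 0 0.2 0 0 0
[490.5271331  291.25014023  90.6124927 ] [-1.79957022e+02  9.93648792e-02  1.07112531e+02]
```

View pics/s4.png

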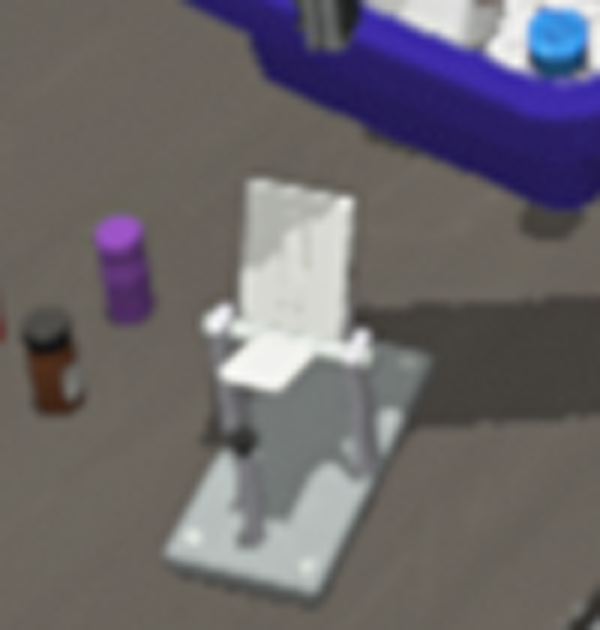

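The paddle stands upright with a slight lean, and the finger is now on its -y side. I'll descend and push it over.

move_arm(targets="-1 0 0 3 0 0 0; -1 0 0 3 0 0 0; -1 0 0 2 0 0 0; -1 1.4 0 0 0 0 0; -1 1 0 0 0 0 0")

```text
clock: 5.62
eef_pos: [512.1, 218.0, 129.7]
tool_rot: [-3.138, -0.001, 1.867]
force: [-0.4, -1.0, 0.5]
width: -0.0
gripper_force: 0.4
```

move_arm(targets="-1 1 0 0 0 0 0; -1 1 0 0 0 0 0; -1 0.8 0 0 0 0 0; -1 0.7 0 0 0 0 0; -1 0.6 0 0 0 0 0")

```text
clock: 6.03
eef_pos: [501.8, 257.0, 131.8]
tool_rot: [3.141, -0.0, 1.867]
force: [0.1, -1.2, -0.2]
width: 0.1
gripper_force: 0.3
```

move_arm(targets="-1 0.6 0 0 0 0 0; -1 0.6 0 0.1 0 0 0; -1 0.5 0 0.3 0 0 0; -1 0.4 0 0.4 0 0 0; -1 0.4 0 0.5 0 0 0")

```text
clock: 6.45
eef_pos: [494.6, 280.5, 118.1]
tool_rot: [3.141, -0.0, 1.866]
force: [0.0, -0.2, 0.9]
width: 0.2
gripper_force: 0.3
```

move_arm(targets="-1 0.3 0 0.5 0 0 0; -1 0.3 0 0.5 0 0 0; -1 0.3 0 0.5 0 0 0; -1 0.1 0 0.5 0 0 0; -1 0 0 0 0 0 0")

```text
clock: 6.87
eef_pos: [490.9, 289.4, 97.1]
tool_rot: [-3.14, 0.0, 1.867]
force: [-0.6, -0.3, 0.0]
width: -0.4
gripper_force: 0.0
```

```bash
python3 - <<'E'
from plan import *
print(read_state()["eef_pos"],read_state()["force"])
shot("scene","s5.png",(185,230,285,335),6)
plan([L(0,42,97),L(0,42,93),L(0,42,91)])
E
```

```text
[490.8685597  289.38314138  97.08615921] [-0.5708456  -0.34417109  0.0230248 ]
-1 0.2 0 0.1 0 0 -0.5; -1 0 0 0.4 0 0 0; -1 0 0 0.2 0 0 0
[490.5240105  291.12536506  90.5297944 ] [-1.79916866e+02  2.25831131e-02  1.07459853e+02]
```

View pics/s5.png

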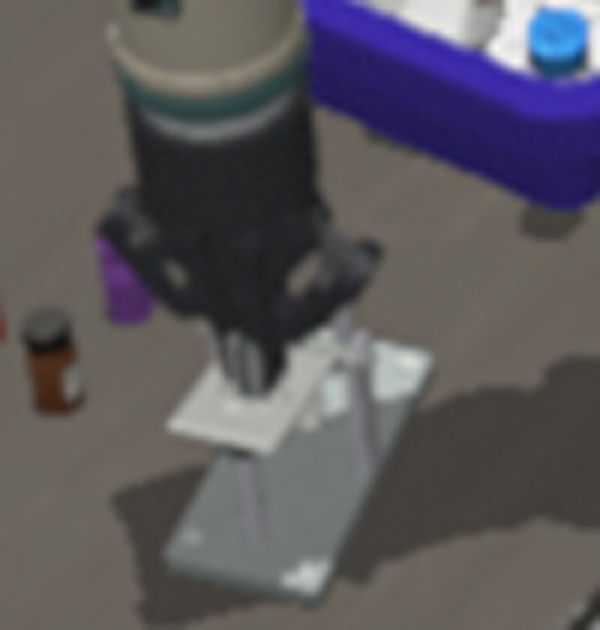

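The paddle is over to the +y side and nearly flat, with the finger on it. I'll press down in small steps until the force shows contact with the stop.

move_arm(targets="-1 0.2 0 0.2 0 0 0; -1 0 0 0.2 0 0 0; -1 0 0 0.1 0 0 0; -1 0 0 0 0 0 0")

```text
clock: 7.25
eef_pos: [491.0, 291.4, 93.2]
tool_rot: [3.142, -0.0, 1.867]
force: [0.3, -0.9, 0.4]
width: 0.2
gripper_force: 0.0
```

move_arm(targets="-1 0 0 0.1 0 0 0; -1 0 0 0 0 0 0")

```text
clock: 7.42
eef_pos: [491.1, 291.4, 92.3]
tool_rot: [3.141, -0.0, 1.867]
force: [1.1, 0.5, -0.3]
width: -0.2
gripper_force: 0.0
```

move_arm(targets="-1 0 0 0.1 0 0 0; -1 0 0 0 0 0 0")

```text
clock: 7.58
eef_pos: [491.1, 291.4, 91.3]
tool_rot: [3.141, -0.0, 1.867]
force: [-0.1, 1.1, -0.3]
width: -0.4
gripper_force: 0.1
```

move_arm(targets="-1 0 0 0.1 0 0 0; -1 0 0 0 0 0 0")

```text
clock: 7.75
eef_pos: [491.1, 291.3, 90.2]
tool_rot: [-3.142, 0.0, 1.867]
force: [0.2, 0.6, 0.1]
width: -0.0
gripper_force: 0.1
```

move_arm(targets="-1 0 0 0.1 0 0 0; -1 0 0 0 0 0 0")

```text
clock: 7.92
eef_pos: [491.0, 291.4, 89.2]
tool_rot: [-3.142, -0.0, 1.867]
force: [-0.2, 0.2, 0.9]
width: 0.3
gripper_force: 0.1
```

move_arm(targets="-1 0 0 0.1 0 0 0; -1 0 0 0 0 0 0")

```text
clock: 8.08
eef_pos: [491.0, 291.3, 88.2]
tool_rot: [-3.141, 0.0, 1.867]
force: [0.2, -0.3, -0.3]
width: -0.0
gripper_force: 0.0
```

move_arm(targets="-1 0 0 -1 0 0 0; -1 0 0 -3 0 0 0; -1 0 0 -4 0 0 0; -1 0 0 -4 0 0 0; -1 0 0 -4 0 0 0")

```text
clock: 8.5
eef_pos: [490.5, 291.1, 250.7]
tool_rot: [-3.141, -0.0, 1.867]
force: [0.7, 0.2, -0.4]
width: 0.1
gripper_force: 0.0
```

move_arm(targets="-1 -3.5 0 -3 0 0 0; -1 -4 0 0 0 0 0; -1 -4 0 0 0 0 0; -1 0 0 0 0 0 0; -1 0 0 0 0 0 0")

```text
clock: 8.92
eef_pos: [524.5, 181.0, 276.1]
tool_rot: [3.141, 0.002, 1.86]
force: [-0.8, 0.5, -0.9]
width: -0.1
gripper_force: 0.0
```

```bash
python3 - <<'E'
from plan import *
print(read_state()["eef_pos"],read_state()["force"])
a=cams.get_image("top");b=shot("scene","s6.png",(185,230,285,335),6)
cv2.imwrite("pics/t6.png",cv2.resize(a["color"][185:260,140:220,::-1],None,fx=6,fy=6))
for th in(160,170,180):
    t=np.radians(th); W=np.array([L(x,-75*np.cos(t),85+75*np.sin(t))[:3] for x in(25,-25)])
    print(th,((proj(b,W)-[185,230])*6).round().tolist())
A=cv2.imread("pics/s6.png");B=cv2.imread("pics/t6.png");B=cv2.copyMakeBorder(B,0,A.shape[0]-B.shape[0],0,0,0);cv2.imwrite("pics/f6.png",cv2.resize(np.hstack([A,B]),None,fx=.72,fy=.72))
E
```

```text
[524.47555988 180.99387028 276.08397819] [-0.79930465  0.5432131  -0.8937096 ]
160 [[169.0, 398.0], [275.0, 423.0]]
170 [[169.0, 423.0], [275.0, 449.0]]
180 [[171.0, 446.0], [276.0, 471.0]]
```

View pics/f6.png

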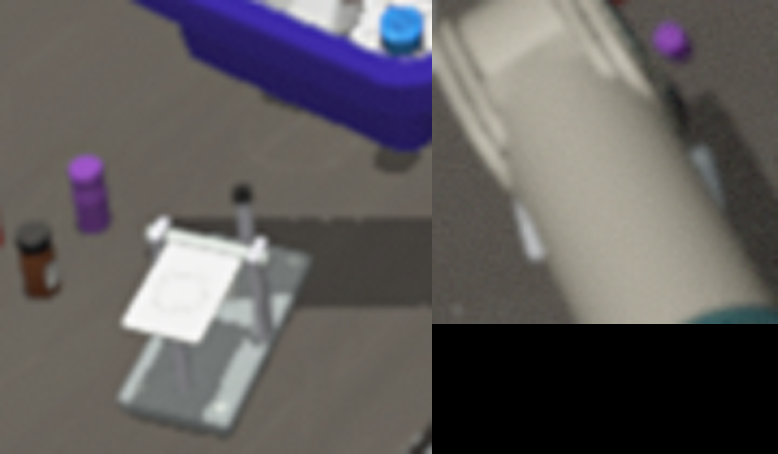

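The ring face is up and the free edge sits at (169,451) and (268,474). The prediction for 180° was (171,446) and (276,471), so the flag is on its stop. The stand and vial are unmoved and the arm is clear, so I'll hand in.

```bash
python3 -c "
from cell import order;print(order.finish_job())"
```

```text
the job is handed in; nothing more can be done
None
```

The vial's flag is flipped flat against its stop with the ring face up, its stand and the vial look unmoved in the camera image, the arm never went near the box or its flag below 300 mm, and the job is handed in; the judge's verdict was not shown.

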